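# Set the strip guide's eccentric roller to a setting gauge

### The job

Set the strip guide for the 16 mm blue bars: take the brass 16 mm setting gauge from the wooden tray, stand it on the guide's bed flat against the fence with its middle opposite the roller, and swing the red-knobbed eccentric lever until the roller just bears on the gauge, without forcing it. Then check the fit by sliding the gauge along the fence, down on the bed, right out of the nip to either side; the lever must keep its setting. Finally stand the gauge upright in the tray again beside the steel one, which is left alone.

Things in the scene. Friction and masses are not known exactly. Their poses are not given: they have to be found in the camera images.
- guide_nip (a point): Strip guide, fixed: grey bed plate 156 x 220 x 8 mm, steel fence (180 x 13 mm, 18 mm high) on one side, white roller on the other. This point: on the bed surface at the foot of the fence's working face, opposite the roller's contact. x points level from the roller into the fence, y along the fence (fence from y -98 to +82 mm), z up. A gauge of thickness t against the fence has its middle at x = -t/2.
- cam (a joint): Angle of the eccentric bolt and lever, rad. 0 = widest gap (22.9 mm) between fence and roller; grows clockwise seen from above, to a stop at 1.75. Gap = 16 mm - 8 mm x cos(2.618 - angle): 16 mm at 1.047, closing 8 mm per rad there. Starts at 0 to 0.35. Friction holds it where left; turning takes about 2 N at the knob, more once the roller bears on a gauge.
- lever_knob (a point): Centre of the upright round red knob at the lever's end: 16 mm diameter, 32 mm tall, top 16 mm above this point, clear all round; the flat lever arm lies 15 mm below. It circles the point cam_axis at 60 mm, on the side away from the fence: from the axis it lies at b = 4.189 - cam angle, measured from guide_nip's x toward its y, so at a 16 mm gap the lever points straight away from the fence.
- cam_axis (a point): Point on the eccentric bolt's upright axis, on the bed surface; 31 mm from the fence, at x = -31, y = -8 mm in the guide_nip frame; same axes as guide_nip. The lever turns about it.
- roller: White guide roller, 30 mm diameter, 18 mm tall, its underside (origin at its centre) 2 mm above the bed, spinning freely on the eccentric bolt. The bolt's dark hub, 21 mm diameter, and its head stand over it, up to 33 mm above the bed.
- gauge_brass_center (a point): Brass setting gauge, loose, about 0.3 kg; its centre, 37 mm above its foot. Lower part a brass block 16 mm thick (x), 60 mm long (y), 32 mm tall; on it a flat orange handle 12 mm thick (x), 40 mm long (y), 42 mm tall, its top 74 mm above the foot. Stands upright, z up; take the handle across its 12 mm, firmly, from above. The block is smooth (friction 0.2).
- gauge_steel_center (a point): Steel setting gauge, loose: same form with a 20 mm thick steel block and a blue handle; its centre, 37 mm above its foot. Stands beside the brass one in the tray, either in either place. Not needed; leave it alone.
- tray_floor (a point): Wooden gauge tray, fixed, 90 mm (x) by 170 mm (y), rim 7 mm wide and 14 mm above the bench. This point: centre of its inner floor, 4 mm above the bench; clear floor 76 x 156 mm. The gauges stand near x = 0, y = -39 and y = +39 mm, their long sides roughly along the tray's y.
Mind the look-alikes: they are no part of the job. What is shaped like the part that bears gauge_steel_center but green is not meant.

How it is judged (in metres and radians):
On the way, in this order (a step that is already met when the one before it is completed fails the run):
1. the brass gauge stands on the bed against the fence, its middle within 15 mm of the roller's place of contact, and the gap is set to it (x of gauge_brass_center in the frame of guide_nip between -0.0115 and -0.0045 m and z of gauge_brass_center in the frame of guide_nip below 0.0405 m and angle between gauge_brass_center's own z axis and vertical below 0.12 rad and y of gauge_brass_center in the frame of guide_nip between -0.015 and 0.015 m and value of joint cam between 0.947 and 1.147 rad), for 0.2 s.
2. the gauge is sliding out along the fence, still down on the bed (x of gauge_brass_center in the frame of guide_nip between -0.0115 and -0.0045 m and z of gauge_brass_center in the frame of guide_nip below 0.0405 m and angle between gauge_brass_center's own z axis and vertical below 0.12 rad and (y of gauge_brass_center in the frame of guide_nip between 0.016 and 0.031 m or y of gauge_brass_center in the frame of guide_nip between -0.031 and -0.016 m) and value of joint cam between 0.947 and 1.147 rad), for 0.02 s.
3. the gauge has been slid clear of the roller, still down on the bed along the fence (x of gauge_brass_center in the frame of guide_nip between -0.02 and -0.003 m and z of gauge_brass_center in the frame of guide_nip below 0.0405 m and (y of gauge_brass_center in the frame of guide_nip between 0.034 and 0.2 m or y of gauge_brass_center in the frame of guide_nip between -0.2 and -0.034 m) and value of joint cam between 0.947 and 1.147 rad), for 0.05 s.
At the end, for the whole second after the job is handed in: The eccentric stands so that the gap is 16 mm within 0.8 mm (cam 0.947 to 1.147 rad), and both gauges stand upright (within 0.1 rad) and still on the floor of the tray (value of joint cam between 0.947 and 1.147 rad and x of gauge_brass_center in the frame of tray_floor between -0.032 and 0.032 m and y of gauge_brass_center in the frame of tray_floor between -0.072 and 0.072 m and z of each of gauge_brass_center, gauge_steel_center in the frame of tray_floor below 0.0405 m and angle between each of gauge_brass_center, gauge_steel_center's own z axis and vertical below 0.1 rad and x of gauge_steel_center in the frame of tray_floor between -0.032 and 0.032 m and y of gauge_steel_center in the frame of tray_floor between -0.072 and 0.072 m and linear speed of gauge_brass below 0.02 m/s); the robot touches nothing.
It fails at once if the steel gauge is moved by more than 20 mm (distance of gauge_steel_center from where it was at the start of the episode above 0.02 m).
It fails at once if the roller is forced on to the gauge with more than 80 N (contact force between roller and gauge_brass above 80 N).
It also fails if it takes over 72 s, if anything falls off the work surface, if the arm or the gripper's body presses on something with over 40 N, if the wrist force passes 120 N, or if a joint passes its speed limit or range.

### The arm

A 6-joint arm with a two-finger parallel gripper is mounted at the origin on a cart in front of the work surface, level with it; the furniture and walls round the work are solid. World frame = base frame: x ahead of the robot, y to its left, z up, the work surface at z = 0. Lengths are in mm, angles in rad, forces in N, time in s.
With the tool pointing down it reaches from about 350 to 875 mm from the base axis. Payload 4.2 kg.
Tool frame: the origin (TCP) lies midway between the tips of the shut fingers; the grasp point (between the pads) lies 19 mm behind it (arm.grip_depth is the distance from the TCP to the grasp point, in mm); z points along the fingers, x is the direction in which the jaws open and shut, and the axes are right-handed (so a half turn about z gives the same grasp; the last joint's range is limited). The gripper opens to 85 mm and grips with 20 to 120 N. Pads are 22 mm wide; open, the fingers measure 114 mm over their backs; the gripper's body (76 mm by 85 mm) begins 54 mm behind the grasp point. The pads swing forward as they close: fully open they stand 13 mm farther back than shut.
Start: joints at [-0.91, 0.385, 0.008, 0, -1.194, -0.259], TCP at [244.435, -575.196, 231.312] pointing down, gripper open.
Joint ranges: [-3.14, 3.14], [-1.21, 2.06], [-1.07, 1.41], [-3.16, 2.05], [-2.99, -0.16], [-3.1, 3.1]. Speed limits (rad/s): [2.79, 2.79, 3.14, 3.14, 3.14, 3.14].

### API

Orientations are given as a unit quaternion [x, y, z, w].
In Python, from bench import arm, eyes, find_in, silhouettes gives the robot as it stands. The module is installed in compiled form; this text tells all that it offers.
- The arm moves only by the tool play_rows, never from a script. Its arguments are lists of equal length, an entry for each row: "offset": the shift along the world's x, y, z in mm, a list of three; "turn": the turn about the world's z in rad. In form: {"offset": [[x, y, z], ...], "turn": [turn, ...]}. A call has 1 to 12 rows; each row shifts and turns the pose as measured when the row begins; what a row does not reach is not made up. A row lasts 1/10 s, in which the tool goes at most 50 mm and 8.59 degrees, less where a joint would pass 70% of its speed; a pose out of reach is approached as far as the arm can. A call is refused whole if a number of a shift passes 50 or a number of a turn 0.15, either way. A call with a gripper value outside its range is refused whole. "grip" is the gripper's target within -1 to 1 (fully open at 1, half-way at 0, shut at -1), set as the call begins (left out, the last holds). The fingers move at their own pace and stop on an object; the grip force is fixed at half the most. Time passes only in rows, so rows that do not move let the fingers close. It gives the time, the measured TCP pose, the force and the opening at its end, in the units of the state.
- arm.read_state(): the state, without advancing time (a new reading comes with each control period).
- eyes.get_image(name): name is "scene" or "top" or "wrist"; returns (picture, depth): 384x512x3 uint8, red, green, blue; 384x512 float32, mm along the optical axis (not along the pixel's ray), 0 where there is no reading.
- eyes.camera_params(name): a dict with "camera_matrix" (3x3 intrinsics, pixels), "dist" ([k1, k2, p1, p2, k3] as OpenCV has them; the pictures are not rectified), "camera_from_world" (4x4, takes a point from world to camera coordinates). Camera axes: x right, y down, z forward; pixel columns grow to the right and rows downward; lengths in mm; the calibration is good to about 2 mm. A picture is of the moment at which its call begins: read the wrist's pose just before it. camera_params takes no time and is no camera call; for the wrist camera it gives the pose at the moment of the call.
- arm.job_done(): hands the job in, once; it reports no verdict.
Trained networks look in the newest picture that a camera, given by its name, has taken for a name from the list of things; names that differ only in an ending like _2 or _b are one class to them, and where a whole thing is asked for, a point or a joint stands for the part that bears it (a point fixed in the world has none). Each returns a list of dicts, best first, with "score" (0 to 1); they miss things now and then, are a little off and sometimes report something else, mostly with a low value. They report only what shows in the picture. A call takes as long as a camera call. They do not tell look-alikes from the thing itself.
- find_in(camera, query): "bbox" ([centre column, centre row, width, height] in pixels, round what is visible of it).
- silhouettes(camera, query): "mask" (384x512 bool, what is visible of it) and "bbox" ([centre column, centre row, width, height] in pixels, round what is visible of it).
The state is a dict: "clock": time; "joints": joint angles; "joint_vel": joint speeds; "joint_efforts": joint torques, N m; "position": TCP position; "ee_rot": TCP orientation; "contact_force": force on the tool from outside, world axes, zero at the start; "wrist_torque": the same for the moment, N m; "gripper_width": finger opening in mm.
Only numpy, scipy, OpenCV 4.12 (cv2) and the standard library are available. Lean on these libraries where they do the work, as an engineer would, in place of code of your own. Each camera call takes 0.05 s, during which the arm holds its last target. There are 200 camera calls.

## Working session

There is one attempt and no reset: what is moved stays moved. The work goes in short steps, Python scripts to look and compute and a tool call to move; the robot and the scene stay as the last step left them, time stands still between calls to the robot, and variables do not carry over. Pictures are saved under pics/ and viewed, on a budget of 10 in all, crops included, one or two more only if the job needs it, and the job is handed in when it is done.

Besides the shell and the picture viewer there is one more tool, called by a JSON object that holds its "api" and its "payload", one argument or row to a line. play_rows: Moves the arm, as the interface text tells. Its arguments: {"type":"object","properties":{"offset":{"type":"array","items":{"type":"array","items":{"type":"number"}}},"turn":{"type":"array","items":{"type":"number"}},"grip":{"type":"number"}},"required":["offset","turn"]}

```bash
mkdir -p pics; cat > h.py <<'E'
import numpy as np, cv2
from bench import arm, eyes, find_in, silhouettes
def snap(n):
    p=eyes.camera_params(n); im,d=eyes.get_image(n); return im,d,p
def world(p,d,uv):
    uv=np.atleast_2d(np.array(uv,float)); K=np.array(p['camera_matrix']);D=np.array(p['dist'])
    n=cv2.undistortPoints(uv[:,None],K,D)[:,0]
    z=np.array([d[int(round(v)),int(round(u))] for u,v in uv])
    c=np.c_[n*z[:,None],z]; T=np.linalg.inv(np.array(p['camera_from_world']))
    return c@T[:3,:3].T+T[:3,3]
def cloud(p,d,mask):
    v,u=np.nonzero(mask&(d>0)); return world(p,d,np.c_[u,v]),np.c_[u,v]
def save(n,im): cv2.imwrite('pics/'+n+'.png',cv2.cvtColor(im,cv2.COLOR_RGB2BGR))
E
python3 - <<'E'
from h import *
print(arm.read_state())
ims=[]
for c in ('scene','top'):
    im,d,p=snap(c); ims.append(im); np.savez(c,im=im,d=d)
    for q in ('gauge_brass_center','gauge_steel_center','lever_knob','roller','tray_floor','guide_nip'):
        try: r=find_in(c,q)
        except Exception as e: print(c,q,e); continue
        for x in r[:3]:
            b=x['bbox']; print(c,q,round(x['score'],2),np.round(b),world(p,d,[b[:2]]).round())
save('a1',ims[0]); save('a2',ims[1])
E
```

```text
{'clock': 0.0, 'joints': array([-9.10386202e-01,  3.85550960e-01,  6.61095437e-03, -5.01613572e-04,
       -1.19400205e+00, -2.58590300e-01]), 'joint_vel': array([ 0.00058875,  0.00103544, -0.00117973, -0.00133222,  0.00122706,
        0.0005773 ]), 'joint_efforts': array([ 9.16740973e-04, -3.92284155e+01,  1.88398057e+01,  4.18612316e+00,
       -4.66149111e-03,  9.91766370e-06]), 'position': array([ 244.21247358, -574.66940577,  230.2187587 ]), 'ee_rot': array([ 5.51849495e-01,  8.33943001e-01,  5.64330676e-04, -9.41758651e-04]), 'contact_force': array([-0.04469892, -0.01233272, -0.05628526]), 'wrist_torque': array([-0.00465859, -0.01162527,  0.00629833]), 'gripper_width': 85.28647748118485}
scene gauge_brass_center 0.5 [254. 131.  11.  35.] [[560.  14.  53.]]
scene gauge_steel_center 0.73 [249. 150.  11.  38.] [[521.  85.  47.]]
scene gauge_steel_center 0.64 [274. 302.  19.  54.] [[202. 426.  52.]]
scene lever_knob 0.8 [217. 204.  20.  39.] [[477. 255.  10.]]
scene tray_floor 0.76 [249. 151.  40.  44.] [[521.  84.  43.]]
scene guide_nip 0.88 [223. 222.  90.  82.] [[431. 289.   8.]]
top gauge_brass_center 0.54 [332. 140.  16.  26.] [[558.  12.  62.]]
top gauge_steel_center 0.56 [172. 282.  26.  14.] [[212. 404.  50.]]
top gauge_steel_center 0.47 [311. 152.  26.  20.] [[531.  66.  54.]]
top lever_knob 0.67 [227. 182.  31.  24.] [[466. 279.   3.]]
top roller 0.38 [220. 186.   9.   7.] [[449. 294.  28.]]
top tray_floor 0.81 [322. 148.  73.  55.] [[555.  31.   6.]]
top guide_nip 0.78 [222. 189. 100. 104.] [[441. 288.  29.]]
```

View pics/a1.png

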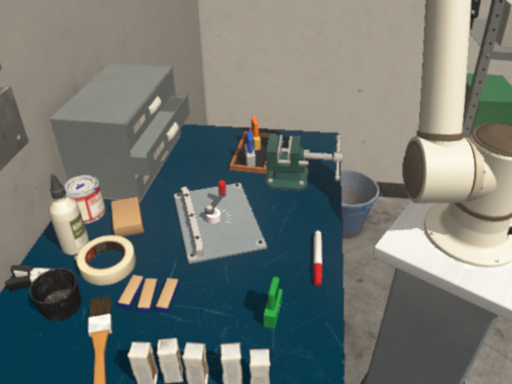

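View pics/a2.png

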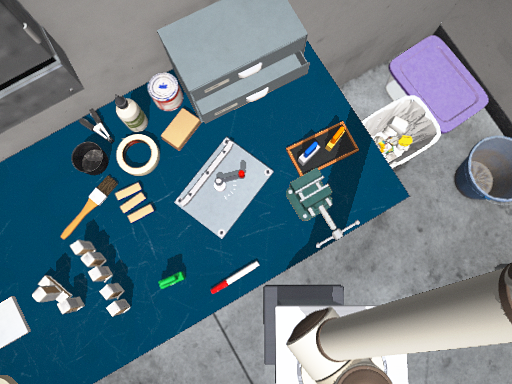

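The scene picture shows the orange-handled gauge at (254,131), the blue one at (249,150), the red knob at (221,187), the fence at (190,220), the vise at (288,162) and the green look-alike at (274,302). In the top picture the same things are: orange (336,139), blue (309,151), green (172,280), knob (241,174), fence (208,170), and the vise next to the tray at (312,195). The orange gauge in the wooden tray is the one to take.

```bash
python3 - <<'E'
from h import *
p=eyes.camera_params('top'); f=np.load('top.npz'); im,d=f['im'],f['d']
W,uv=cloud(p,d,np.ones(d.shape,bool)); C=im[uv[:,1],uv[:,0]].astype(int)
hsv=cv2.cvtColor(im,cv2.COLOR_RGB2HSV)[uv[:,1],uv[:,0]].astype(int)
def rect(m,n):
    P=W[m][:,:2].astype(np.float32)
    if len(P)<4: print(n,len(P));return
    (c,s,a)=cv2.minAreaRect(P); print(n,len(P),'c',np.round(c,1),'size',np.round(s,1),'ang',round(a,1),'z',np.percentile(W[m][:,2],[5,50,95]).round(1))
box=lambda u0,u1,v0,v1:(uv[:,0]>u0)&(uv[:,0]<u1)&(uv[:,1]>v0)&(uv[:,1]<v1)
sat=hsv[:,1]
rect(box(172,278,132,242)&(sat<70)&(W[:,2]>3)&(W[:,2]<13),'bed')
rect(box(172,278,132,242)&(sat<70)&(W[:,2]>22)&(W[:,2]<31)&box(172,240,132,215),'fence?')
rect(box(225,255,160,190)&((hsv[:,0]<6)|(hsv[:,0]>174))&(sat>150)&(W[:,2]>15),'knob')
rect(box(284,362,118,180)&(hsv[:,0]>10)&(hsv[:,0]<24)&(sat>180)&(W[:,2]>55),'orange')
rect(box(284,362,118,180)&(hsv[:,0]>100)&(hsv[:,0]<125)&(sat>150)&(W[:,2]>55),'blue')
rect(box(280,365,115,180)&(W[:,2]>9)&(W[:,2]<20),'rim')
rect(box(284,350,165,250)&(W[:,2]>20),'vise')
cv2.imwrite('pics/t.png',cv2.cvtColor(cv2.resize(im[110:250,165:375],(840//1,560))[:, :800],cv2.COLOR_RGB2BGR))
T=np.linalg.inv(p['camera_from_world']); print(T.round(2))
print(eyes.camera_params('wrist')['camera_from_world'].round(2),eyes.camera_params('wrist')['camera_matrix'])
E
```

```text
bed 4222 c [475.7 317.2] size [231.4 221. ] ang 52.8 z [ 5.   8.3 11.4]
fence? 474 c [468.  308.5] size [ 67.  208.6] ang 52.7 z [23.1 26.4 30. ]
knob 38 c [474.8 240.4] size [14.4 13.3] ang 19.2 z [45.4 63.3 67.6]
orange 91 c [ 5.73e+02 -2.00e-01] size [11.9 39.2] ang 51.7 z [61.7 77.2 80.1]
blue 91 c [535.   69.1] size [12.2 39. ] ang 44.1 z [63.8 77.  80.5]
rim 532 c [550.3  31. ] size [ 90.8 171.6] ang 26.0 z [ 9.9 14.1 17.8]
vise 1473 c [386.7  55.3] size [173.   86.3] ang 26.0 z [50.7 82.8 96.3]
[[-0.00000e+00 -9.80000e-01  1.90000e-01  2.39380e+02]
 [-1.00000e+00  0.00000e+00  1.00000e-02  1.97660e+02]
 [-1.00000e-02 -1.90000e-01 -9.80000e-01  1.06651e+03]
 [ 0.00000e+00  0.00000e+00  0.00000e+00  1.00000e+00]]
[[-3.9000e-01  9.2000e-01  0.0000e+00  6.2511e+02]
 [ 8.8000e-01  3.8000e-01  2.8000e-01 -3.5030e+01]
 [ 2.5000e-01  1.1000e-01 -9.6000e-01  3.7888e+02]
 [ 0.0000e+00  0.0000e+00  0.0000e+00  1.0000e+00]] [[317.83627386   0.         256.4456974 ]
 [  0.         317.83627386 190.43159527]
 [  0.           0.           1.        ]]
```

View pics/t.png

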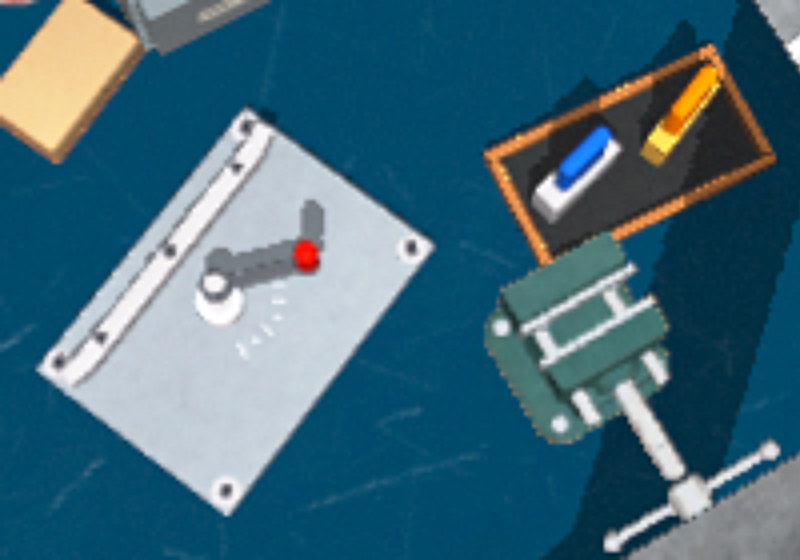

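{"api": "play_rows", "payload": {
  "offset": [
    [20,48,10],
    [20,48,10],
    [20,48,10],
    [20,48,10],
    [20,48,10],
    [20,48,10],
    [20,48,0],
    [20,48,0],
    [20,48,0],
    [20,48,0],
    [20,48,0],
    [20,48,0]
  ],
  "turn": [-0.09,-0.09,-0.09,-0.09,-0.09,-0.09,-0.09,-0.09,-0.09,-0.09,-0.09,-0.09]
}}

```text
clock: 1.9
position: [470.4, -22.5, 290.4]
ee_rot: [0.914, 0.407, 0.005, 0.003]
contact_force: [1.1, -0.5, 0.1]
gripper_width: 85.1
```

```bash
cat >> h.py <<'E'
def tool():
    s=arm.read_state(); x,y,z,w=s['ee_rot']
    print('t',round(s['clock'],2),'pos',s['position'].round(1),'yaw',round(np.degrees(np.arctan2(2*(x*y+w*z),1-2*(y*y+z*z))),2),'F',s['contact_force'].round(1),'w',round(s['gripper_width'],1)); return s
E
python3 - <<'E'
from h import *
s=tool(); print(s['joints'].round(2))
im,d,p=snap('wrist'); save('w1',im); np.savez('w1',im=im,d=d,T=p['camera_from_world'])
T=np.linalg.inv(p['camera_from_world']); print(T.round(2))
E
```

```text
t 1.9 pos [470.4 -22.5 290.4] yaw 47.99 F [ 1.1 -0.5  0.1] w 85.1
[ 0.3   0.07 -0.26  0.   -1.23 -2.61]
[[ 6.7000e-01  7.1000e-01  2.2000e-01  4.1560e+02]
 [ 7.4000e-01 -6.4000e-01 -1.9000e-01  2.4040e+01]
 [ 1.0000e-02  2.9000e-01 -9.6000e-01  4.3212e+02]
 [ 0.0000e+00  0.0000e+00  0.0000e+00  1.0000e+00]]
```

View pics/w1.png

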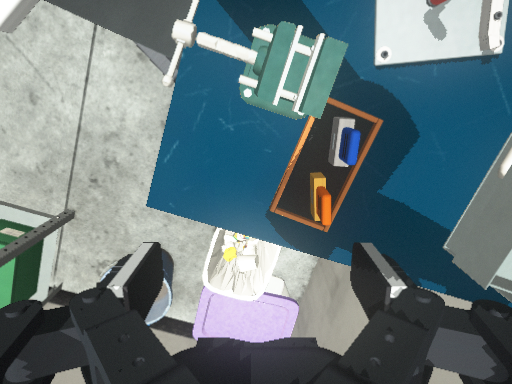

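The wrist view shows the orange gauge at (323,205) and the blue one at (350,147) in the tray. The vise is at (295,70), and a corner of the guide is at the upper right. This agrees with the choice of the orange-handled gauge.

{"api": "play_rows", "payload": {
  "offset": [
    [-10,45,0],
    [-10,45,0],
    [-10,45,0],
    [-10,45,0],
    [-10,45,0]
  ],
  "turn": [0.02,0.02,0.02,0.02,0.02]
}}

```text
clock: 2.45
position: [422.9, 211.3, 290.7]
ee_rot: [0.892, 0.452, 0.008, 0.002]
contact_force: [-0.1, -0.9, -0.3]
gripper_width: 85.4
```

```bash
cat >> h.py <<'E'
def ext(W,n):
    P=W[:,:2].astype(np.float32); c,s,a=cv2.minAreaRect(P)
    if s[0]>s[1]: a-=90; s=s[::-1]
    print(n,len(P),'c',np.round(c,1),'size',np.round(s,1),'short axis deg',round(a,1),'z',np.percentile(W[:,2],[2,50,98]).round(1))
    return c,a
def colour(im,d,p,n,zlo):
    h=cv2.cvtColor(im,cv2.COLOR_RGB2HSV).astype(int)
    m={'orange':(h[...,0]>6)&(h[...,0]<24)&(h[...,1]>170),'blue':(h[...,0]>105)&(h[...,0]<128)&(h[...,1]>150),'red':((h[...,0]<6)|(h[...,0]>174))&(h[...,1]>140)}[n]
    W,uv=cloud(p,d,m); k=(W[:,2]>zlo)&(W[:,2]<95)&(W[:,0]>300)&(W[:,0]<700); return W[k],uv[k]
E
python3 - <<'E'
from h import *
f=np.load('w1.npz'); p=eyes.camera_params('wrist'); p['camera_from_world']=f['T']
for n in('orange','blue'):
    W,_=colour(f['im'],f['d'],p,n,70); ext(W,n)
tool(); im,d,p=snap('wrist'); save('w2',im); np.savez('w2',im=im,d=d,T=p['camera_from_world'])
for n,z in(('orange',70),('blue',70),('red',58)):
    W,_=colour(im,d,p,n,z)
    if len(W)>5: ext(W,n)
E
```

```text
orange 322 c [569.6   1.3] size [12.3 38.1] short axis deg 51.7 z [71.5 77.  78.9]
blue 384 c [531.9  69.6] size [11.9 38.6] short axis deg 45.1 z [71.  77.1 78.7]
t 2.45 pos [422.9 211.3 290.7] yaw 53.76 F [-0.1 -0.9 -0.3] w 85.4
orange 179 c [567.5   4.1] size [11.8 33.5] short axis deg 53.6 z [71.1 76.8 78.6]
blue 241 c [531.8  70.6] size [11.7 39.8] short axis deg 43.8 z [72.1 77.  78.7]
red 339 c [571.2 337.6] size [ 46.8 287.1] short axis deg -53.1 z [59.  63.9 68.9]
```

View pics/w2.png

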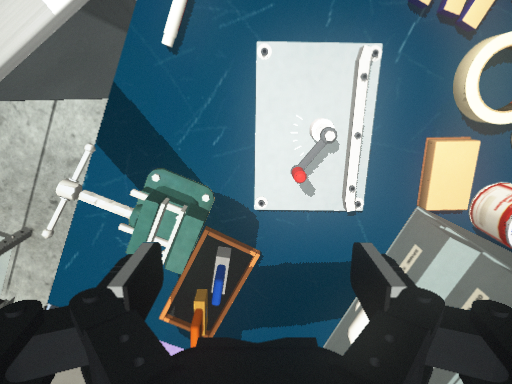

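The wrist view shows the guide bed at (318,125), the fence at (362,130) with the roller side to its left, the roller at (322,132), the hub at (329,135) and the knob at (299,174).

```bash
python3 - <<'E'
from h import *
f=np.load('w2.npz'); im,d=f['im'],f['d']; p=eyes.camera_params('wrist'); p['camera_from_world']=f['T']
hs=cv2.cvtColor(im,cv2.COLOR_RGB2HSV)
def sel(u0,u1,v0,v1,z0,z1,s=90):
    m=np.zeros(d.shape,bool); m[v0:v1,u0:u1]=1; m&=hs[...,1]<s
    W,uv=cloud(p,d,m); k=(W[:,2]>z0)&(W[:,2]<z1); return W[k]
B=sel(245,392,36,220,5,11); cb,ab=ext(B,'bed')
F=sel(340,392,36,220,22,30); cf,af=ext(F,'fence')
H=sel(315,340,120,148,37,46); ext(H,'hub')
H=sel(305,345,112,150,22,33); ext(H,'roller')
R,_=colour(im,d,p,'red',60); R=R[np.hypot(R[:,0]-475,R[:,1]-240)<40]; ext(R,'knob'); print(R.mean(0),np.median(R,0))
print(eyes.camera_params('wrist')['camera_from_world'][:3,3]-f['T'][:3,3])
for a in (ab,af,52.8):
    ex=np.array([np.cos(np.radians(a)),np.sin(np.radians(a))]); 
    if ex[1]<0: ex=-ex
    ey=np.array([-ex[1],ex[0]])
    Q=F[:,:2]; X=Q@ex; Y=Q@ey; print(a,'fence X',np.percentile(X,[1,3,50,97,99]).round(1),'Y',np.percentile(Y,[0.5,99.5]).round(1),
      'bedX',np.percentile(B[:,:2]@ex,[.5,99.5]).round(1),'bedY',np.percentile(B[:,:2]@ey,[.5,99.5]).round(1))
E
```

```text
bed 16387 c [449.1 288.8] size [155.6 220.4] short axis deg 52.9 z [6.1 7.9 9.7]
fence 1762 c [480.2 330.2] size [ 14.8 208.5] short axis deg 52.9 z [22.8 25.8 29.3]
hub 94 c [457.9 300. ] size [13.2 13.9] short axis deg 79.1 z [37.2 40.7 42.3]
roller 297 c [450.4 291.4] size [25.  41.5] short axis deg 22.8 z [24.  27.9 32.7]
knob 111 c [472.  241.9] size [12.9 13.3] short axis deg -35.1 z [60.5 64.4 66.3]
[471.54055746 241.98683754  63.92778999] [471.34674301 242.00430052  64.37685903]
[-3.60253462  1.48259482 -0.75893397]
52.87591552734375 fence X [546.  546.2 552.1 558.8 559.3] Y [-285.8  -80.7] bedX [424.1 577.9] bedY [-292.   -74.9]
52.863311767578125 fence X [546.  546.2 552.1 558.8 559.3] Y [-285.7  -80.5] bedX [424.1 578. ] bedY [-291.9  -74.7]
52.8 fence X [546.2 546.4 552.3 559.  559.5] Y [-285.1  -79.9] bedX [424.4 578.1] bedY [-291.3  -74.2]
```

{"api": "play_rows", "payload": {
  "offset": [
    [25,-36,-20],
    [25,-36,-20],
    [25,-36,-20],
    [25,-36,-25],
    [25,-36,-25],
    [22,-30,-25],
    [0,0,0]
  ],
  "turn": [-0.005,-0.005,-0.005,-0.005,-0.005,-0.005,0]
}}

```text
clock: 3.2
position: [572.9, 7.1, 154.2]
ee_rot: [0.894, 0.449, 0.014, 0.0]
contact_force: [-1.4, -0.2, -0.2]
gripper_width: 85.5
```

```bash
python3 - <<'E'
from h import *
tool(); im,d,p=snap('wrist'); save('w3',im)
for n,z in(('orange',72),('blue',72)):
    W,_=colour(im,d,p,n,z)
    if len(W)>5: ext(W,n)
E
```

```text
t 3.2 pos [572.9   7.1 154.2] yaw 53.31 F [-1.4 -0.2 -0.2] w 85.5
orange 196 c [570.    1.4] size [11.8 38.7] short axis deg 51.1 z [72.6 75.7 78. ]
blue 234 c [532.2  69.6] size [11.9 38.5] short axis deg 45.0 z [72.3 75.8 78. ]
```

{"api": "play_rows", "payload": {
  "offset": [
    [-3,-5,0],
    [0,-1,-20],
    [0,0,-30],
    [0,0,-30],
    [0,0,-20],
    [0,0,0]
  ],
  "turn": [-0.03,0,0,0,0,0]
}}

```text
clock: 3.85
position: [571.5, 6.6, 62.7]
ee_rot: [0.9, 0.436, 0.024, 0.003]
contact_force: [-0.6, 0.3, 0.4]
gripper_width: 85.7
```

```bash
python3 - <<'E'
from h import *
s=tool();print(s['ee_rot'].round(4))
E
```

```text
t 3.85 pos [571.5   6.6  62.7] yaw 51.75 F [-0.6  0.3  0.4] w 85.7
[0.8996 0.436  0.0237 0.0028]
```

{"api": "play_rows", "payload": {
  "offset": [
    [-2,-8,0],
    [0,0,0]
  ],
  "turn": [0,0]
}}

```text
clock: 4.05
position: [570.3, -0.3, 65.9]
ee_rot: [0.899, 0.437, 0.026, 0.003]
contact_force: [0.4, -0.4, 0.1]
gripper_width: 85.2
```

{"api": "play_rows", "payload": {
  "offset": [
    [0,0,20],
    [0,0,20],
    [0,0,0]
  ],
  "turn": [0,0,0]
}}

```text
clock: 4.35
position: [572.0, -0.1, 112.0]
ee_rot: [0.899, 0.437, 0.03, 0.004]
contact_force: [0.9, 0.5, -0.1]
gripper_width: 85.6
```

{"api": "play_rows", "payload": {
  "offset": [
    [0,0,-5],
    [0,0,-5],
    [0,0,-5],
    [0,0,-5],
    [0,0,-5]
  ],
  "turn": [0,0,0,0,0]
}}

```text
clock: 4.85
position: [571.5, -0.1, 85.5]
ee_rot: [0.899, 0.437, 0.031, 0.004]
contact_force: [0.5, -0.1, 0.0]
gripper_width: 85.3
```

{"api": "play_rows", "payload": {
  "offset": [
    [0,0,10],
    [0,0,10],
    [0,0,10],
    [0,0,10],
    [0,0,10]
  ],
  "turn": [0,0,0,0,0]
}}

```text
clock: 5.35
position: [570.3, -0.5, 137.0]
ee_rot: [0.899, 0.437, 0.028, 0.004]
contact_force: [0.2, 0.0, -0.4]
gripper_width: 85.4
```

{"api": "play_rows", "payload": {
  "offset": [
    [-45,0,0],
    [-45,0,0],
    [-45,0,0]
  ],
  "turn": [0,0,0]
}}

```text
clock: 5.65
position: [440.0, 0.6, 141.6]
ee_rot: [0.899, 0.436, 0.034, 0.006]
contact_force: [-1.1, 0.0, 0.5]
gripper_width: 85.3
```

```bash
python3 - <<'E'
from h import *
s=tool();print(s['ee_rot'].round(4),s['joints'].round(3))
E
```

```text
t 5.65 pos [440.    0.6 141.6] yaw 51.84 F [-1.1  0.   0.5] w 85.3
[0.8991 0.4364 0.0341 0.0058] [ 0.378  0.133 -0.603  0.009 -0.766 -2.622]
```

{"api": "play_rows", "payload": {
  "offset": [
    [45,0,0],
    [45,0,0],
    [45,0,0]
  ],
  "turn": [0,0,0]
}}

```text
clock: 5.95
position: [541.8, -8.3, 136.6]
ee_rot: [0.899, 0.437, 0.017, 0.001]
contact_force: [1.5, 0.5, 1.1]
gripper_width: 85.4
```

```bash
python3 - <<'E'
from h import *
s=tool();print(s['ee_rot'].round(4),s['joints'].round(3))
E
```

```text
t 5.95 pos [541.8  -8.3 136.6] yaw 51.87 F [1.5 0.5 1.1] w 85.4
[0.8992 0.4372 0.0169 0.0015] [ 0.283  0.32  -0.35  -0.004 -0.866 -2.517]
```

{"api": "play_rows", "payload": {
  "offset": [
    [-30,0,0],
    [-30,0,0],
    [-30,0,0]
  ],
  "turn": [0,0,0]
}}

```text
clock: 6.25
position: [461.5, -6.9, 134.3]
ee_rot: [0.899, 0.437, 0.017, 0.003]
contact_force: [-0.0, 0.5, 0.0]
gripper_width: 85.1
```

{"api": "play_rows", "payload": {
  "offset": [
    [45,3,0],
    [45,3,0],
    [45,3,0]
  ],
  "turn": [0,0,0]
}}

```text
clock: 6.55
position: [577.7, -2.5, 131.6]
ee_rot: [0.9, 0.437, 0.005, -0.001]
contact_force: [0.5, 1.5, -0.0]
gripper_width: 85.2
```

{"api": "play_rows", "payload": {
  "offset": [
    [0,0,0],
    [0,0,0]
  ],
  "turn": [0,0]
}}

```text
clock: 6.75
position: [583.1, -2.0, 132.5]
ee_rot: [0.9, 0.437, 0.007, 0.0]
contact_force: [-0.2, -0.1, -0.2]
gripper_width: 85.1
```

{"api": "play_rows", "payload": {
  "offset": [
    [-4,1,-5],
    [-4,1,-8],
    [-4,1,-8],
    [-1,1,-8],
    [0,0,-8],
    [0,0,-8],
    [0,0,-8],
    [0,0,-8],
    [0,0,-8],
    [0,0,-6]
  ],
  "turn": [0,0,0,0,0,0,0,0,0,0]
}}

```text
clock: 7.75
position: [565.6, 2.2, 53.1]
ee_rot: [0.899, 0.437, 0.008, 0.0]
contact_force: [-0.2, 0.4, 0.4]
gripper_width: 85.7
```

{"api": "play_rows", "payload": {
  "offset": [
    [2,0,-3],
    [2,-1,-4],
    [1,0,-4],
    [0,0,0]
  ],
  "turn": [0,0,0,0]
}}

```text
clock: 8.15
position: [571.1, 0.9, 40.1]
ee_rot: [0.9, 0.437, 0.007, 0.0]
contact_force: [-0.4, -0.7, -1.1]
gripper_width: 85.4
```

{"api": "play_rows", "payload": {
  "offset": [
    [0,0,1],
    [0,0,0],
    [0,0,0],
    [0,0,0],
    [0,0,0],
    [0,0,0],
    [0,0,0],
    [0,0,0]
  ],
  "turn": [0,0,0,0,0,0,0,0],
  "grip": -1
}}

```text
clock: 8.95
position: [571.7, 1.0, 42.4]
ee_rot: [0.899, 0.437, 0.008, 0.0]
contact_force: [0.0, -0.2, 0.6]
gripper_width: 11.3
```

{"api": "play_rows", "payload": {
  "offset": [
    [0,0,6],
    [0,0,9],
    [0,0,9],
    [0,0,9],
    [0,0,9],
    [0,0,9],
    [0,0,9],
    [0,0,9],
    [0,0,9],
    [0,0,9],
    [0,0,9],
    [0,0,4]
  ],
  "turn": [0,0,0,0,0,0,0,0,0,0,0,0]
}}

```text
clock: 10.15
position: [569.9, 0.9, 150.5]
ee_rot: [0.9, 0.436, 0.007, -0.0]
contact_force: [0.4, -0.2, -1.5]
gripper_width: 11.3
```

{"api": "play_rows", "payload": {
  "offset": [
    [-3,10,0],
    [-6,18,0],
    [-6,18,0],
    [-6,18,0],
    [-6,18,0],
    [-6,18,0],
    [-6,18,0],
    [-6,18,0],
    [-6,18,0],
    [-6,18,0],
    [-6,18,0],
    [-6,18,0]
  ],
  "turn": [0.002,0.002,0.002,0.002,0.002,0.002,0.002,0.002,0.002,0.002,0,0]
}}

```text
clock: 11.35
position: [491.6, 219.6, 146.1]
ee_rot: [0.896, 0.445, 0.003, -0.001]
contact_force: [1.1, -0.1, -1.8]
gripper_width: 11.3
```

```bash
python3 - <<'E'
from h import *
s=tool();print(s['ee_rot'].round(4),s['joints'].round(3))
E
```

```text
t 11.35 pos [491.6 219.6 146.1] yaw 52.8 F [ 1.1 -0.1 -1.8] w 11.3
[ 0.8957  0.4447  0.0025 -0.0012] [ 7.21e-01  3.16e-01 -3.29e-01 -1.00e-03 -9.20e-01 -2.94e+00]
```

{"api": "play_rows", "payload": {
  "offset": [
    [0,0,0],
    [0,0,0],
    [0,0,0],
    [0,0,0],
    [0,0,0],
    [0,0,0],
    [0,0,0],
    [0,0,0],
    [0,0,0],
    [0,0,0],
    [0,0,0],
    [0,0,0]
  ],
  "turn": [0.06,0.12,0.13,0.13,0.13,0.13,0.13,0.13,0.13,0.13,0.13,0.13]
}}

```text
clock: 12.55
position: [481.7, 226.8, 139.8]
ee_rot: [0.329, 0.944, -0.005, -0.003]
contact_force: [-0.7, 0.4, -2.9]
gripper_width: 11.6
```

{"api": "play_rows", "payload": {
  "offset": [
    [0,0,0],
    [0,0,0],
    [0,0,0],
    [0,0,0],
    [0,0,0],
    [0,0,0],
    [0,0,0],
    [0,0,0],
    [0,0,0],
    [0,0,0],
    [0,0,0],
    [0,0,0]
  ],
  "turn": [0.13,0.13,0.13,0.13,0.13,0.13,0.13,0.13,0.13,0.13,0.06,0.03]
}}

```text
clock: 13.75
position: [472.9, 230.6, 133.8]
ee_rot: [-0.383, 0.924, -0.01, -0.003]
contact_force: [0.7, -0.8, -1.9]
gripper_width: 11.5
```

```bash
python3 - <<'E'
from h import *
s=tool();print(s['ee_rot'].round(4),s['joints'].round(3))
E
```

```text
t 13.75 pos [472.9 230.6 133.8] yaw -135.02 F [ 0.7 -0.8 -1.9] w 11.5
[-0.3826  0.9239 -0.0098 -0.0035] [ 0.772  0.317 -0.372  0.02  -0.895  0.001]
```

{"api": "play_rows", "payload": {
  "offset": [
    [-1,8,0],
    [-2,11,0],
    [-1,11,0],
    [-2,11,0],
    [-1,11,0],
    [-2,11,0],
    [-1,11,0],
    [-1,8,0],
    [0,5,0],
    [0,0,0]
  ],
  "turn": [0.02,0.02,0.02,0.02,0.02,0.02,0.016,0,0,0]
}}

```text
clock: 14.75
position: [459.0, 327.9, 132.5]
ee_rot: [-0.45, 0.893, -0.01, -0.003]
contact_force: [0.0, -0.6, -2.0]
gripper_width: 10.9
```

```bash
python3 - <<'E'
from h import *
s=tool();print(s['ee_rot'].round(4),s['joints'].round(3))
E
```

```text
t 14.75 pos [459.  327.9 132.5] yaw -126.47 F [ 0.  -0.6 -2. ] w 10.9
[-0.4504  0.8928 -0.0101 -0.0034] [ 0.916  0.378 -0.28   0.019 -0.928  0.007]
```

{"api": "play_rows", "payload": {
  "offset": [
    [2,-4,0],
    [2,-3,0],
    [0,0,0]
  ],
  "turn": [-0.005,-0.005,0]
}}

```text
clock: 15.05
position: [463.2, 319.4, 132.3]
ee_rot: [-0.445, 0.895, -0.01, -0.004]
contact_force: [0.6, 0.3, -2.6]
gripper_width: 11.1
```

```bash
python3 - <<'E'
from h import *
s=tool();print(s['ee_rot'].round(4))
im,d,p=snap('wrist'); save('w4',im); np.savez('w4',im=im,d=d,T=p['camera_from_world'])
W,uv=cloud(p,d,np.ones(d.shape,bool))
ex=np.array([.6036,.7973]);ey=np.array([-.7973,.6036]);n=np.array([469.7,329.6])
G=np.c_[(W[:,:2]-n)@ex,(W[:,:2]-n)@ey,W[:,2]]
f=(G[:,2]>22)&(G[:,2]<30)&(G[:,0]>-8)&(G[:,0]<20)&(abs(G[:,1])<105); print('fence',f.sum(),[np.percentile(G[f&(abs(G[:,1]-c)<15),0],[2,50,98]).round(1) for c in(-80,-50,50,70)],np.percentile(G[f,1],[1,99]).round(1))
T,_=colour(im,d,p,'orange',100); print(len(T))
for q,uvq in (('px nip',None),):
    K=np.array(p['camera_matrix']); 
    P=np.array([[469.7,329.6,8],[*(n-98*ey),26],[*(n+82*ey),26]]); R=np.array(p['camera_from_world'])
    print(cv2.projectPoints(P,cv2.Rodrigues(R[:3,:3])[0],R[:3,3],K,np.array(p['dist']))[0].round(0).tolist())
E
```

```text
t 15.05 pos [463.2 319.4 132.3] yaw -127.15 F [ 0.6  0.3 -2.6] w 11.1
[-0.4451  0.8954 -0.0103 -0.004 ]Traceback (most recent call last):
  File "<stdin>", line 7, in <module>
    return _quantile_unchecked(
        a, q, axis, out, overwrite_input, method, keepdims, weights)
    return _ureduce(a,
                    func=_quantile_ureduce_func,
    ...<5 lines>...
                    overwrite_input=overwrite_input,
                    method=method)
    r = func(a, **kwargs)
    result = _quantile(arr,
                       quantiles=q,
    ...<2 lines>...
                       out=out,
                       weights=wgt)
    slices_having_nans = np.isnan(arr[-1, ...])
                                  ~~~^^^^^^^^^
IndexError: index -1 is out of bounds for axis 0 with size 0
```

View pics/w4.png

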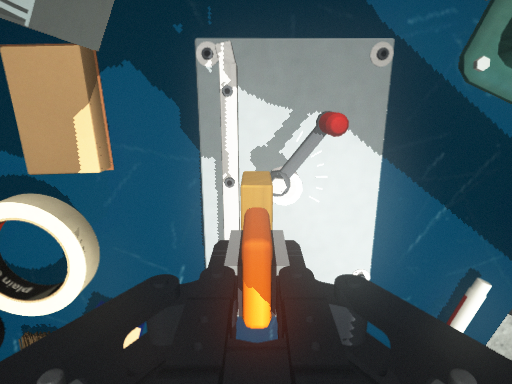

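The gauge is held square at (257,250). The fence is at (228,140) to its left, the roller at (288,190) to its right and the knob at (333,124).

```bash
python3 - <<'E'
from h import *
f=np.load('w4.npz'); im,d=f['im'],f['d']; p=eyes.camera_params('wrist'); p['camera_from_world']=f['T']
W,uv=cloud(p,d,np.ones(d.shape,bool))
ex=np.array([.6036,.7973]);ey=np.array([-.7973,.6036]);n=np.array([469.7,329.6])
G=np.c_[(W[:,:2]-n)@ex,(W[:,:2]-n)@ey,W[:,2]]
for c in(-95,-80,-65,-50,-35):
    f=(G[:,2]>23)&(G[:,2]<29)&(G[:,0]>-8)&(G[:,0]<20)&(abs(G[:,1]-c)<6); 
    if f.sum(): print(c,f.sum(),np.percentile(G[f,0],[2,50,98]).round(1))
f=(G[:,2]>37)&(G[:,2]<46)&(np.hypot(G[:,0]+31,G[:,1]+8)<14);print('hub',f.sum(),G[f].mean(0),G[f].min(0),G[f].max(0))
R,_=colour(im,d,p,'red',60);g=(R[:,:2]-n);g=np.c_[g@ex,g@ey];g=g[np.hypot(g[:,0]+70,g[:,1]+53)<40];print('knob',np.median(g,0),g.min(0),g.max(0))
h=cv2.cvtColor(im,cv2.COLOR_RGB2HSV)[uv[:,1],uv[:,0]].astype(int)
b=(uv[:,0]>235)&(uv[:,0]<280)&(uv[:,1]>165)&(uv[:,1]<205)&(h[:,1]>90)&(h[:,0]<30); print('brass',b.sum(),np.percentile(G[b],[2,50,98],axis=0).round(1), 'tool',((463.2-469.7)*.6036+(319.4-329.6)*.7973), ((463.2-469.7)*-.7973+(319.4-329.6)*.6036))
E
```

```text
-95 307 [ 0.2  6.7 12.8]
-80 218 [ 0.4  5.5 12.5]
-65 293 [ 0.1  6.7 12.9]
-50 257 [ 0.2  6.4 12.6]
-35 256 [ 0.4  6.6 12.8]
hub 193 [-31.49851991  -8.72939004  40.5956322 ] [-39.07069979 -15.32799671  37.02479221] [-26.42706658  -0.84261089  42.57667517]
knob [-66.9395718  -56.72592942] [-73.99209039 -62.90173051] [-60.09825468 -50.2630003 ]
brass 1027 [[-20.6 -31.7  97.6]
 [-13.2 -29.3 125.7]
 [ -5.7 -21.3 127.4]] tool -12.055860000000035 -0.9742700000000273
```

{"api": "play_rows", "payload": {
  "offset": [
    [1,1,-4],
    [0,0,-8],
    [0,0,-8],
    [0,0,-8],
    [0,0,-8],
    [0,0,-8],
    [0,0,-6],
    [0,0,0]
  ],
  "turn": [0,0,0,0,0,0,0,0]
}}

```text
clock: 15.9
position: [463.7, 319.2, 76.7]
ee_rot: [-0.445, 0.896, -0.011, -0.005]
contact_force: [0.2, -0.0, -3.1]
gripper_width: 11.3
```

```bash
cat >> h.py <<'E'
EX=np.array([.6036,.7973]);EY=np.array([-.7973,.6036]);N=np.array([469.7,329.6])
def g(p): p=np.array(p)[:2]-N; return np.array([p@EX,p@EY]).round(2)
E
python3 - <<'E'
from h import *
s=tool();print(s['ee_rot'].round(4),g(s['position']))
E
```

```text
t 15.9 pos [463.7 319.2  76.7] yaw -127.21 F [ 0.2 -0.  -3.1] w 11.3
[-0.4446  0.8956 -0.0108 -0.0053] [-11.92  -1.5 ]
```

{"api": "play_rows", "payload": {
  "offset": [
    [1,2,-4],
    [0,1,-6],
    [0,0,-6],
    [0,0,-5],
    [0,0,0]
  ],
  "turn": [0,0,0,0,0]
}}

```text
clock: 16.4
position: [465.3, 323.1, 54.4]
ee_rot: [-0.445, 0.896, -0.011, -0.004]
contact_force: [-0.1, -0.8, -3.1]
gripper_width: 10.9
```

```bash
python3 - <<'E'
from h import *
s=tool();print(g(s['position']))
E
```

```text
t 16.4 pos [465.3 323.1  54.4] yaw -127.18 F [-0.1 -0.8 -3.1] w 10.9
[-7.81 -0.4 ]
```

{"api": "play_rows", "payload": {
  "offset": [
    [0,0,-3],
    [0,0,-3],
    [0,0,-1],
    [0,0,-1]
  ],
  "turn": [0,0,0,0]
}}

```text
clock: 16.8
position: [465.8, 323.3, 46.8]
ee_rot: [-0.445, 0.895, -0.011, -0.004]
contact_force: [-2.6, -1.3, 6.6]
gripper_width: 11.4
```

{"api": "play_rows", "payload": {
  "offset": [
    [0.6,0.8,0],
    [0.3,0.4,0]
  ],
  "turn": [0,0]
}}

```text
clock: 17.0
position: [466.2, 323.9, 47.0]
ee_rot: [-0.445, 0.895, -0.011, -0.005]
contact_force: [-1.0, -0.6, -1.4]
gripper_width: 11.3
```

{"api": "play_rows", "payload": {
  "offset": [
    [0,0,0],
    [0,0,0],
    [0,0,0],
    [0,0,0],
    [0,0,0]
  ],
  "turn": [0,0,0,0,0],
  "grip": -0.2
}}

```text
clock: 17.5
position: [468.1, 326.0, 48.5]
ee_rot: [-0.445, 0.895, -0.01, -0.002]
contact_force: [1.1, -0.2, -0.4]
gripper_width: 34.0
```

```bash
python3 - <<'E'
from h import *
s=tool();print(g(s['position']))
E
```

```text
t 17.5 pos [468.1 326.   48.5] yaw -127.11 F [ 1.1 -0.2 -0.4] w 34.0
[-3.87 -0.89]
```

{"api": "play_rows", "payload": {
  "offset": [
    [0,0,8],
    [0,0,8],
    [0,0,10],
    [0,0,10],
    [0,0,10],
    [0,0,10],
    [0,0,10],
    [0,0,8]
  ],
  "turn": [0,0,0,0,0,0,0,0]
}}

```text
clock: 18.3
position: [468.2, 326.1, 129.7]
ee_rot: [-0.445, 0.895, -0.01, -0.001]
contact_force: [-0.6, 0.2, -0.0]
gripper_width: 34.1
```

{"api": "play_rows", "payload": {
  "offset": [
    [0,-5,0],
    [1,-8,0],
    [0,-8,0],
    [1,-8,0],
    [0,-8,0],
    [1,-8,0],
    [0,-8,0],
    [1,-8,0],
    [0,-8,0],
    [1,-6,0],
    [0,-4,0],
    [0,0,0]
  ],
  "turn": [-0.05,-0.11,-0.11,-0.11,-0.11,-0.11,-0.11,-0.11,-0.11,-0.11,-0.08,-0.06]
}}

```text
clock: 19.5
position: [473.6, 244.8, 136.4]
ee_rot: [0.152, 0.988, -0.008, -0.004]
contact_force: [0.3, -0.7, -0.3]
gripper_width: 34.0
```

```bash
python3 - <<'E'
from h import *
s=tool();print(s['ee_rot'].round(4),g(s['position']),s['joints'].round(2))
im,d,p=snap('wrist'); save('w5',im); np.savez('w5',im=im,d=d,T=p['camera_from_world'])
R,uv=colour(im,d,p,'red',58); k=np.hypot(R[:,0]-473,R[:,1]-242)<40; R=R[k]; ext(R,'knob'); print(g(R.mean(0)),uv[k].mean(0))
W,uv=colour(im,d,p,'orange',70); k=np.hypot(W[:,0]-465,W[:,1]-323)<60
if k.sum()>5: c,a=ext(W[k],'orange'); print(g(c))
E
```

```text
t 19.5 pos [473.6 244.8 136.4] yaw 162.5 F [ 0.3 -0.7 -0.3] w 34.0
[ 0.1521  0.9883 -0.0078 -0.0042] [-65.28 -54.28] [ 0.78  0.33 -0.34  0.   -0.92 -1.09]
knob 344 c [472.6 240.9] size [13.4 15.1] short axis deg 71.6 z [58.6 64.1 66.3]
[-69.55 -55.95] [254.65406977 198.0755814 ]
orange 424 c [472.2 316.5] size [12.1 23. ] short axis deg 51.8 z [70.7 79.8 82.4]
[-8.88 -9.9 ]
```

View pics/w5.png

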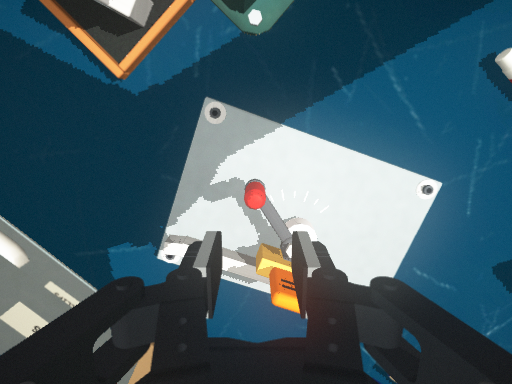

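The gauge stands upright at the nip at (280,275) and the knob is at (255,195), in line with the jaws.

{"api": "play_rows", "payload": {
  "offset": [
    [-1,-2,-5],
    [0,-1,-9],
    [0,0,-9],
    [0,0,-9],
    [0,0,-9],
    [0,0,-9],
    [0,0,-9],
    [0,0,-9],
    [0,0,-9],
    [0,0,-6],
    [0,0,-3]
  ],
  "turn": [0,0,0,0,0,0,0,0,0,0,0]
}}

```text
clock: 20.65
position: [471.8, 241.5, 42.2]
ee_rot: [0.15, 0.989, -0.009, -0.005]
contact_force: [-0.6, -1.3, -0.6]
gripper_width: 34.0
```

```bash
python3 - <<'E'
from h import *
s=tool();print(g(s['position']))
E
```

```text
t 20.65 pos [471.8 241.5  42.2] yaw 162.7 F [-0.6 -1.3 -0.6] w 34.0
[-68.96 -54.87]
```

{"api": "play_rows", "payload": {
  "offset": [
    [0,0,0],
    [0,0,0],
    [0,0,0],
    [0,0,0]
  ],
  "turn": [0,0,0,0],
  "grip": -0.54
}}

```text
clock: 21.05
position: [472.3, 241.9, 42.5]
ee_rot: [0.15, 0.989, -0.008, -0.005]
contact_force: [0.2, 1.0, 0.1]
gripper_width: 19.7
```

```bash
python3 - <<'E'
from h import *
s=tool();print(g(s['position']))
# arc targets
ax=N-31*EX-8*EY
for c in (.15,.3,.45,.6,.75,.9,1.0,1.047):
    b=4.189-c; P=ax+60*(np.cos(b)*EX+np.sin(b)*EY); print(c,P.round(1))
E
```

```text
t 21.05 pos [472.3 241.9  42.5] yaw 162.71 F [0.2 1.  0.1] w 19.7
[-68.42 -55.01]
0.15 [472.2 241.9]
0.3 [463.3 240.4]
0.45 [454.3 240.1]
0.6 [445.4 241.3]
0.75 [436.8 243.7]
0.9 [428.6 247.4]
1.0 [423.5 250.6]
1.047 [421.2 252.2]
```

{"api": "play_rows", "payload": {
  "offset": [
    [-3,-0.5,0],
    [-4,-0.5,0],
    [-4,0,0],
    [-4,0,0],
    [-4,0.3,0],
    [-4,0.6,0],
    [-4,0.9,0],
    [-3,0.9,0]
  ],
  "turn": [0,0,0,0,0,0,0,0]
}}

```text
clock: 21.85
position: [440.4, 241.5, 43.3]
ee_rot: [0.151, 0.989, -0.009, -0.004]
contact_force: [2.0, -1.7, -0.9]
gripper_width: 19.7
```

```bash
cat >> h.py <<'E'
def camang(p): # if TCP were the knob
    q=g(p)-np.array([-31,-8]); return round(4.189-(np.arctan2(q[1],q[0])%(2*np.pi)),3),np.hypot(*q).round(1)
E
python3 - <<'E'
from h import *
s=tool();print(g(s['position']),camang(s['position']))
E
```

```text
t 21.85 pos [440.4 241.5  43.3] yaw 162.66 F [ 2.  -1.7 -0.9] w 19.7
[-87.88 -29.81] (np.float64(0.681), np.float64(60.9))
```

{"api": "play_rows", "payload": {
  "offset": [
    [-3,1.3,0],
    [-3,1.5,0],
    [-3,1.6,0],
    [-3,1.8,0]
  ],
  "turn": [0,0,0,0]
}}

```text
clock: 22.25
position: [427.3, 249.1, 43.5]
ee_rot: [0.15, 0.989, -0.009, -0.004]
contact_force: [2.1, -2.4, -0.4]
gripper_width: 19.8
```

```bash
python3 - <<'E'
from h import *
s=tool();print(g(s['position']),camang(s['position']))
E
```

```text
t 22.25 pos [427.3 249.1  43.5] yaw 162.71 F [ 2.1 -2.4 -0.4] w 19.8
[-89.8 -14.8] (np.float64(0.932), np.float64(59.2))
```

{"api": "play_rows", "payload": {
  "offset": [
    [-1,0.7,0],
    [-1,0.7,0],
    [-1,0.7,0],
    [-1,0.7,0]
  ],
  "turn": [0,0,0,0]
}}

```text
clock: 22.65
position: [422.7, 252.6, 43.5]
ee_rot: [0.15, 0.989, -0.009, -0.004]
contact_force: [1.4, -1.7, -0.4]
gripper_width: 19.6
```

```bash
python3 - <<'E'
from h import *
s=tool();print(g(s['position']),camang(s['position']))
E
```

```text
t 22.65 pos [422.7 252.6  43.5] yaw 162.74 F [ 1.4 -1.7 -0.4] w 19.6
[-89.81  -9.01] (np.float64(1.03), np.float64(58.8))
```

{"api": "play_rows", "payload": {
  "offset": [
    [-0.7,0.5,0],
    [-0.6,0.4,0]
  ],
  "turn": [0,0]
}}

```text
clock: 22.85
position: [421.3, 253.5, 43.5]
ee_rot: [0.15, 0.989, -0.009, -0.004]
contact_force: [0.7, -2.5, 1.5]
gripper_width: 19.6
```

{"api": "play_rows", "payload": {
  "offset": [
    [-0.4,0.3,0]
  ],
  "turn": [0]
}}

```text
clock: 22.95
position: [420.9, 253.8, 43.5]
ee_rot: [0.15, 0.989, -0.009, -0.004]
contact_force: [1.7, -1.7, 0.7]
gripper_width: 19.6
```

```bash
python3 - <<'E'
from h import *
s=tool();print(g(s['position']),camang(s['position']))
E
```

```text
t 22.95 pos [420.9 253.8  43.5] yaw 162.73 F [ 1.7 -1.7  0.7] w 19.6
[-89.88  -6.83] (np.float64(1.067), np.float64(58.9))
```

{"api": "play_rows", "payload": {
  "offset": [
    [-0.5,0.4,0]
  ],
  "turn": [0]
}}

```text
clock: 23.05
position: [420.4, 254.2, 43.4]
ee_rot: [0.15, 0.989, -0.009, -0.004]
contact_force: [1.6, -2.2, -0.2]
gripper_width: 19.6
```

{"api": "play_rows", "payload": {
  "offset": [
    [-0.5,0.4,0]
  ],
  "turn": [0]
}}

```text
clock: 23.15
position: [419.8, 254.5, 43.4]
ee_rot: [0.15, 0.989, -0.009, -0.004]
contact_force: [1.3, -2.7, 0.2]
gripper_width: 19.4
```

```bash
python3 - <<'E'
from h import *
s=tool();print(g(s['position']),camang(s['position']))
E
```

```text
t 23.15 pos [419.8 254.5  43.4] yaw 162.72 F [ 1.3 -2.7  0.2] w 19.4
[-89.97  -5.57] (np.float64(1.089), np.float64(59.0))
```

{"api": "play_rows", "payload": {
  "offset": [
    [-0.5,0.4,0]
  ],
  "turn": [0]
}}

```text
clock: 23.25
position: [419.3, 254.8, 43.4]
ee_rot: [0.15, 0.989, -0.009, -0.004]
contact_force: [2.4, -2.7, 0.7]
gripper_width: 19.8
```

{"api": "play_rows", "payload": {
  "offset": [
    [0,0,0]
  ],
  "turn": [0]
}}

```text
clock: 23.35
position: [419.3, 254.8, 43.4]
ee_rot: [0.15, 0.989, -0.009, -0.004]
contact_force: [2.3, -1.7, 0.0]
gripper_width: 19.9
```

```bash
python3 - <<'E'
from h import *
s=tool();print(g(s['position']),camang(s['position']),s['wrist_torque'].round(2))
im,d,p=snap('wrist'); save('w6',im); np.savez('w6',im=im,d=d,T=p['camera_from_world'])
R,uv=colour(im,d,p,'red',50); k=np.hypot(R[:,0]-421,R[:,1]-252)<40; R=R[k]; 
if len(R)>5: ext(R,'knob'); print(g(R.mean(0)),camang(R.mean(0)))
im,d,p=snap('top');R,uv=colour(im,d,p,'red',50); k=np.hypot(R[:,0]-421,R[:,1]-252)<60; R=R[k]; print(len(R))
E
```

```text
t 23.35 pos [419.3 254.8  43.4] yaw 162.72 F [ 2.3 -1.7  0. ] w 19.9
[-90.09  -4.96] (np.float64(1.099), np.float64(59.2)) [-0.46 -0.48  0.05]
knob 1069 c [419.8 251.7] size [13.6 14.8] short axis deg 68.2 z [51.3 63.6 66.2]
[-93.59  -8.08] (np.float64(1.046), np.float64(62.6))
0
```

View pics/w6.png

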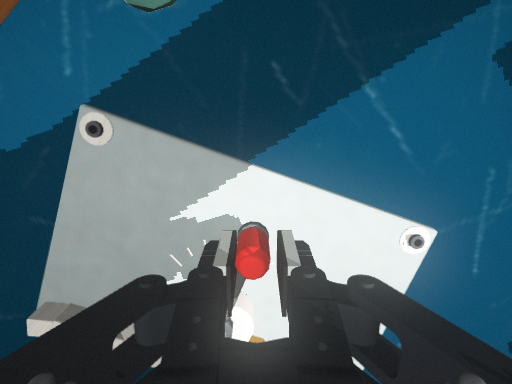

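The knob sits between the pads at (252,250), touching the left, trailing one. The lever now points straight away from the fence.

{"api": "play_rows", "payload": {
  "offset": [
    [0.7,-0.5,0],
    [0.7,-0.5,0],
    [0,0,4],
    [0,0,7],
    [0,0,10],
    [0,0,10],
    [0,0,10],
    [0,0,10],
    [0,0,10],
    [0,0,10],
    [0,0,10],
    [0,0,5]
  ],
  "turn": [0,0,0,0,0,0,0,0,0,0,0,0]
}}

```text
clock: 24.65
position: [420.7, 255.4, 138.3]
ee_rot: [0.15, 0.989, -0.006, -0.003]
contact_force: [-0.5, 0.1, -0.3]
gripper_width: 19.5
```

{"api": "play_rows", "payload": {
  "offset": [
    [1,2,0],
    [4,6,0],
    [4,6,0],
    [4,6,0],
    [4,6,0],
    [5,7,0],
    [5,7,0],
    [5,7,0],
    [5,7,0],
    [5,7,0],
    [3,4,0],
    [1,1,0]
  ],
  "turn": [0.05,0.1,0.11,0.11,0.11,0.11,0.11,0.11,0.11,0.11,0.1,0.09],
  "grip": -0.1
}}

```text
clock: 25.85
position: [467.2, 322.8, 139.7]
ee_rot: [-0.465, 0.885, -0.008, -0.001]
contact_force: [-0.6, -0.7, -0.3]
gripper_width: 38.5
```

```bash
python3 - <<'E'
from h import *
s=tool();print(s['ee_rot'].round(4),g(s['position']))
im,d,p=snap('wrist'); save('w7',im); np.savez('w7',im=im,d=d,T=p['camera_from_world'])
R,uv=colour(im,d,p,'red',58); k=np.hypot(R[:,0]-421,R[:,1]-252)<40; R=R[k]
if len(R)>5: ext(R,'knob'); print(g(R.mean(0)),camang(R.mean(0)))
W,uv=colour(im,d,p,'orange',70); k=np.hypot(W[:,0]-465,W[:,1]-323)<60
if k.sum()>5: c,a=ext(W[k],'orange'); print(g(c))
E
```

```text
t 25.85 pos [467.2 322.8 139.7] yaw -124.55 F [-0.6 -0.7 -0.3] w 38.5
[-0.4652  0.8851 -0.0082 -0.0013] [-6.93 -2.11]
knob 327 c [421.4 253.4] size [13.1 14.5] short axis deg 45.2 z [58.8 64.2 66.3]
[-89.26  -8.08] (np.float64(1.046), np.float64(58.3))
orange 419 c [466.9 321.9] size [10.8 37.7] short axis deg 53.4 z [71.9 80.8 82.6]
[-7.79 -2.43]
```

View pics/w7.png

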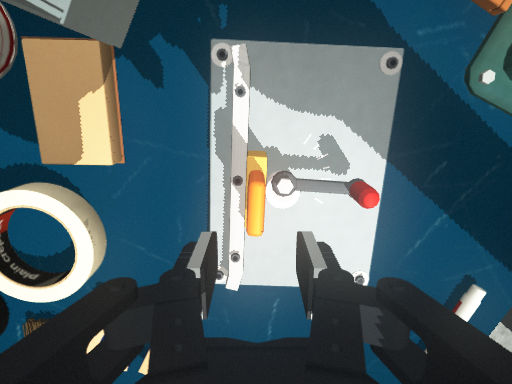

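The gauge at (257,195) is flush between the fence and the roller, and the lever points straight away from the fence with the knob at (365,193). The measured cam angle is 1.046.

{"api": "play_rows", "payload": {
  "offset": [
    [0,-1,-5],
    [0,0,-9],
    [0,0,-9],
    [0,0,-9],
    [0,0,-9],
    [0,0,-9],
    [0,0,-9],
    [0,0,-7],
    [0,0,0]
  ],
  "turn": [-0.02,-0.015,-0.01,0,0,0,0,0,0]
}}

```text
clock: 26.8
position: [465.7, 320.0, 66.0]
ee_rot: [-0.441, 0.897, -0.009, -0.004]
contact_force: [0.0, -0.2, 0.0]
gripper_width: 38.4
```

```bash
python3 - <<'E'
from h import *
s=tool();print(s['ee_rot'].round(4),g(s['position']))
E
```

```text
t 26.8 pos [465.7 320.   66. ] yaw -127.63 F [ 0.  -0.2  0. ] w 38.4
[-0.4413  0.8973 -0.009  -0.004 ] [-10.08  -2.61]
```

{"api": "play_rows", "payload": {
  "offset": [
    [0.7,1,-4],
    [0.7,0.9,-5],
    [0,0,-5],
    [0,0,-3],
    [0,0,0]
  ],
  "turn": [0.008,0,0,0,0]
}}

```text
clock: 27.3
position: [467.8, 322.8, 48.3]
ee_rot: [-0.445, 0.895, -0.009, -0.003]
contact_force: [0.3, 0.0, -0.4]
gripper_width: 38.6
```

```bash
python3 - <<'E'
from h import *
s=tool();print(s['ee_rot'].round(4),g(s['position']))
E
```

```text
t 27.3 pos [467.8 322.8  48.3] yaw -127.1 F [ 0.3  0.  -0.4] w 38.6
[-0.4454  0.8953 -0.0087 -0.0029] [-6.57 -2.65]
```

{"api": "play_rows", "payload": {
  "offset": [
    [-0.5,-0.7,-0.5],
    [0,0,0],
    [0,0,0],
    [0,0,0],
    [0,0,0],
    [0,0,0]
  ],
  "turn": [0,0,0,0,0,0],
  "grip": -1
}}

```text
clock: 27.9
position: [467.7, 322.5, 48.0]
ee_rot: [-0.445, 0.895, -0.008, -0.002]
contact_force: [0.2, 0.1, -1.3]
gripper_width: 11.1
```

```bash
python3 - <<'E'
from h import *
s=tool();print(s['ee_rot'].round(4),g(s['position']))
E
```

```text
t 27.9 pos [467.7 322.5  48. ] yaw -127.11 F [ 0.2  0.1 -1.3] w 11.1
[-0.4453  0.8953 -0.0082 -0.0019] [-6.84 -2.71]
```

{"api": "play_rows", "payload": {
  "offset": [
    [1.6,-1.2,0],
    [2.4,-1.8,0],
    [2.4,-1.8,0],
    [2.4,-1.8,0]
  ],
  "turn": [0,0,0,0]
}}

```text
clock: 28.3
position: [475.2, 316.8, 48.1]
ee_rot: [-0.445, 0.895, -0.007, -0.003]
contact_force: [-4.0, 3.2, 0.3]
gripper_width: 11.5
```

```bash
python3 - <<'E'
from h import *
s=tool();print(s['ee_rot'].round(4),g(s['position']))
E
```

```text
t 28.3 pos [475.2 316.8  48.1] yaw -127.12 F [-4.   3.2  0.3] w 11.5
[-0.4453  0.8954 -0.007  -0.0025] [ -6.86 -12.14]
```

{"api": "play_rows", "payload": {
  "offset": [
    [2.4,-1.8,0],
    [2.4,-1.8,0],
    [2.4,-1.8,0],
    [2.4,-1.8,0],
    [2.4,-1.8,0],
    [2.4,-1.8,0]
  ],
  "turn": [0,0,0,0,0,0]
}}

```text
clock: 28.9
position: [490.7, 305.0, 48.1]
ee_rot: [-0.445, 0.896, -0.007, -0.003]
contact_force: [-2.0, 2.5, -1.1]
gripper_width: 10.8
```

```bash
python3 - <<'E'
from h import *
s=tool();print(s['ee_rot'].round(4),g(s['position']))
E
```

```text
t 28.9 pos [490.7 305.   48.1] yaw -127.16 F [-2.   2.5 -1.1] w 10.8
[-0.445   0.8955 -0.0068 -0.0027] [ -6.88 -31.61]
```

{"api": "play_rows", "payload": {
  "offset": [
    [2.4,-1.8,0],
    [2.4,-1.8,0],
    [2.4,-1.8,0],
    [2.4,-1.8,0],
    [2.4,-1.8,0],
    [2.4,-1.8,0],
    [0,0,0],
    [0,0,0]
  ],
  "turn": [0,0,0,0,0,0,0,0]
}}

```text
clock: 29.7
position: [508.5, 291.1, 48.0]
ee_rot: [-0.445, 0.896, -0.008, -0.003]
contact_force: [-0.3, 0.8, -1.2]
gripper_width: 10.9
```

```bash
python3 - <<'E'
from h import *
s=tool();print(s['ee_rot'].round(4),g(s['position']),s['joints'].round(2))
im,d,p=snap('wrist'); save('w8',im)
R,uv=colour(im,d,p,'red',58); k=np.hypot(R[:,0]-421,R[:,1]-252)<40; R=R[k]
if len(R)>5: ext(R,'knob'); print(g(R.mean(0)),camang(R.mean(0)))
im,d,p=snap('top');R,uv=colour(im,d,p,'red',50); k=np.hypot(R[:,0]-421,R[:,1]-252)<60; R=R[k]; print(len(R))
if len(R)>5: ext(R,'knob'); print(g(R.mean(0)),camang(R.mean(0)))
E
```

```text
t 29.7 pos [508.5 291.1  48. ] yaw -127.16 F [-0.3  0.8 -1.2] w 10.9
[-0.4449  0.8955 -0.0083 -0.0025] [ -7.25 -54.19] [ 0.8   0.51 -0.31  0.02 -0.76  0.1 ]Traceback (most recent call last):
  File "<stdin>", line 4, in <module>
  File "h.py", line 25, in colour
    W,uv=cloud(p,d,m); k=(W[:,2]>zlo)&(W[:,2]<95)&(W[:,0]>300)&(W[:,0]<700); return W[k],uv[k]
         ~~~~~^^^^^^^
  File "h.py", line 12, in cloud
    v,u=np.nonzero(mask&(d>0)); return world(p,d,np.c_[u,v]),np.c_[u,v]
                                       ~~~~~^^^^^^^^^^^^^^^^
  File "h.py", line 7, in world
    n=cv2.undistortPoints(uv[:,None],K,D)[:,0]
      ~~~~~~~~~~~~~~~~~~~^^^^^^^^^^^^^^^^
cv2.error: OpenCV(4.12.0) /io/opencv/modules/calib3d/src/undistort.dispatch.cpp:347: error: (-215:Assertion failed) CV_IS_MAT(_src) && CV_IS_MAT(_dst) && (_src->rows == 1 || _src->cols == 1) && (_dst->rows == 1 || _dst->cols == 1) && _src->cols + _src->rows - 1 == _dst->rows + _dst->cols - 1 && (CV_MAT_TYPE(_src->type) == CV_32FC2 || CV_MAT_TYPE(_src->type) == CV_64FC2) && (CV_MAT_TYPE(_dst->type) == CV_32FC2 || CV_MAT_TYPE(_dst->type) == CV_64FC2) in function 'cvUndistortPointsInternal'
```

{"api": "play_rows", "payload": {
  "offset": [
    [0,0,6],
    [0,0,9],
    [0,0,9],
    [0,0,9],
    [0,0,9],
    [0,0,9],
    [0,0,9],
    [0,0,9],
    [0,0,9],
    [0,0,9],
    [0,0,9],
    [0,0,4]
  ],
  "turn": [0,0,0,0,0,0,0,0,0,0,0,0]
}}

```text
clock: 30.95
position: [507.2, 290.5, 156.7]
ee_rot: [-0.445, 0.895, -0.008, -0.003]
contact_force: [-0.2, 0.5, -2.7]
gripper_width: 10.8
```

{"api": "play_rows", "payload": {
  "offset": [
    [2,-9,0],
    [4,-18,0],
    [4,-18,0],
    [4,-18,0],
    [4,-18,0],
    [4,-18,0],
    [4,-18,0],
    [4,-18,0],
    [4,-18,0],
    [4,-18,0],
    [4,-18,0],
    [4,-18,0]
  ],
  "turn": [0,0,0,0,0,0,0,0,0,0,0,0]
}}

```text
clock: 32.15
position: [549.3, 60.5, 151.2]
ee_rot: [-0.443, 0.896, -0.008, -0.011]
contact_force: [-0.1, 0.0, -2.4]
gripper_width: 11.4
```

```bash
python3 - <<'E'
from h import *
s=tool();print(s['ee_rot'].round(4))
im,d,p=snap('top');save('t2',im);R,uv=colour(im,d,p,'red',50); k=np.hypot(R[:,0]-421,R[:,1]-252)<60; R=R[k]; print(len(R))
if len(R)>5: ext(R,'knob'); print(g(R.mean(0)),camang(R.mean(0)))
E
```

```text
t 32.15 pos [549.3  60.5 151.2] yaw -127.43 F [-0.1  0.  -2.4] w 11.4
[-0.4428  0.8965 -0.0085 -0.0113]
32
knob 32 c [423.1 251.1] size [13.2 13.2] short axis deg 25.1 z [56.  64.7 70.1]
[-91.34  -9.47] (np.float64(1.023), np.float64(60.4))
```

{"api": "play_rows", "payload": {
  "offset": [
    [3,-8,0],
    [4,-11,0],
    [4,-11,0],
    [4,-11,0],
    [4,-8,-3],
    [1,-3,-5],
    [0,0,-8],
    [0,0,-8],
    [0,0,-8],
    [0,0,-8],
    [0,0,-8],
    [0,0,-4]
  ],
  "turn": [0,0,0,0,0,0,0,0,0,0,0,0]
}}

```text
clock: 33.4
position: [568.8, -0.5, 92.5]
ee_rot: [-0.441, 0.897, -0.008, -0.014]
contact_force: [-0.1, 0.2, -1.9]
gripper_width: 11.4
```

```bash
python3 - <<'E'
from h import *
s=tool();print(s['ee_rot'].round(4))
E
```

```text
t 33.4 pos [ 5.688e+02 -5.000e-01  9.250e+01] yaw -127.62 F [-0.1  0.2 -1.9] w 11.4
[-0.4413  0.8972 -0.0082 -0.0144]
```

{"api": "play_rows", "payload": {
  "offset": [
    [1,1,-5],
    [0,0,-8],
    [0,0,-8],
    [0,0,-8],
    [0,0,-7],
    [0,0,-4],
    [0,0,-2]
  ],
  "turn": [0,0,0,0,0,0,0]
}}

```text
clock: 34.1
position: [570.1, 0.9, 46.4]
ee_rot: [-0.442, 0.897, -0.008, -0.014]
contact_force: [0.3, 0.0, -2.2]
gripper_width: 11.5
```

{"api": "play_rows", "payload": {
  "offset": [
    [0,0,-1],
    [0,0,0]
  ],
  "turn": [0,0]
}}

```text
clock: 34.3
position: [570.1, 0.8, 45.1]
ee_rot: [-0.442, 0.897, -0.008, -0.015]
contact_force: [0.4, 1.3, -2.1]
gripper_width: 11.0
```

{"api": "play_rows", "payload": {
  "offset": [
    [0,0,-1],
    [0,0,-0.5]
  ],
  "turn": [0,0]
}}

```text
clock: 34.5
position: [570.6, 0.9, 44.3]
ee_rot: [-0.442, 0.897, -0.009, -0.014]
contact_force: [-1.1, -0.4, -1.2]
gripper_width: 11.1
```

{"api": "play_rows", "payload": {
  "offset": [
    [0,0,-0.6],
    [0,0,0]
  ],
  "turn": [0,0]
}}

```text
clock: 34.7
position: [571.0, 1.0, 44.5]
ee_rot: [-0.442, 0.897, -0.009, -0.013]
contact_force: [0.7, 0.4, -2.3]
gripper_width: 11.0
```

{"api": "play_rows", "payload": {
  "offset": [
    [0,0,0],
    [0,0,0],
    [0,0,0],
    [0,0,0],
    [0,0,0]
  ],
  "turn": [0,0,0,0,0],
  "grip": -0.1
}}

```text
clock: 35.2
position: [572.7, 1.3, 46.0]
ee_rot: [-0.442, 0.897, -0.009, -0.011]
contact_force: [0.5, 0.5, 0.0]
gripper_width: 38.2
```

{"api": "play_rows", "payload": {
  "offset": [
    [0,0,5],
    [0,0,8],
    [0,0,10],
    [0,0,10],
    [0,0,10],
    [0,0,10],
    [0,0,10],
    [0,0,10],
    [0,0,10],
    [0,0,10],
    [0,0,5],
    [0,0,0]
  ],
  "turn": [0,0,0,0,0,0,0,0,0,0,0,0]
}}

```text
clock: 36.4
position: [573.4, 1.3, 155.1]
ee_rot: [-0.442, 0.897, -0.01, -0.009]
contact_force: [-0.1, 0.3, -0.8]
gripper_width: 38.5
```

```bash
python3 - <<'E'
from h import *
tool()
for c in('wrist','top'):
    im,d,p=snap(c); save('f_'+c,im)
    for n,z in(('orange',70),('blue',70),('red',50)):
        W,_=colour(im,d,p,n,z)
        if n=='red': W=W[np.hypot(W[:,0]-421,W[:,1]-252)<60]
        if len(W)>5: ext(W,c+' '+n)
        if n=='red' and len(W)>5: print(camang(W.mean(0)))
E
```

```text
t 36.4 pos [573.4   1.3 155.1] yaw -127.5 F [-0.1  0.3 -0.8] w 38.5
wrist orange 262 c [5.687e+02 2.000e-01] size [11.3 39.5] short axis deg 52.3 z [70.7 75.9 77.6]
wrist blue 84 c [531.4  67.3] size [ 9.1 38.7] short axis deg 40.7 z [70.4 74.9 78.4]Traceback (most recent call last):
  File "<stdin>", line 6, in <module>
  File "h.py", line 25, in colour
    W,uv=cloud(p,d,m); k=(W[:,2]>zlo)&(W[:,2]<95)&(W[:,0]>300)&(W[:,0]<700); return W[k],uv[k]
         ~~~~~^^^^^^^
  File "h.py", line 12, in cloud
    v,u=np.nonzero(mask&(d>0)); return world(p,d,np.c_[u,v]),np.c_[u,v]
                                       ~~~~~^^^^^^^^^^^^^^^^
  File "h.py", line 7, in world
    n=cv2.undistortPoints(uv[:,None],K,D)[:,0]
      ~~~~~~~~~~~~~~~~~~~^^^^^^^^^^^^^^^^
cv2.error: OpenCV(4.12.0) /io/opencv/modules/calib3d/src/undistort.dispatch.cpp:347: error: (-215:Assertion failed) CV_IS_MAT(_src) && CV_IS_MAT(_dst) && (_src->rows == 1 || _src->cols == 1) && (_dst->rows == 1 || _dst->cols == 1) && _src->cols + _src->rows - 1 == _dst->rows + _dst->cols - 1 && (CV_MAT_TYPE(_src->type) == CV_32FC2 || CV_MAT_TYPE(_src->type) == CV_64FC2) && (CV_MAT_TYPE(_dst->type) == CV_32FC2 || CV_MAT_TYPE(_dst->type) == CV_64FC2) in function 'cvUndistortPointsInternal'
```

View pics/f_wrist.png

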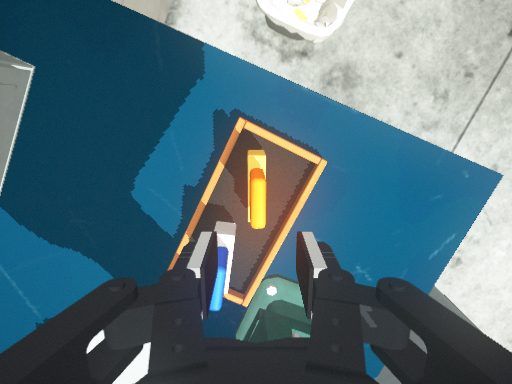

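The brass gauge stands upright in the tray at (257,190), with its top at z 76–78 mm. The steel one is in its place at (222,265). One last lever check, then I hand in.

```bash
python3 - <<'E'
from h import *
im,d,p=snap('top'); W,_=colour(im,d,p,'red',50); W=W[np.hypot(W[:,0]-421,W[:,1]-252)<60]; print(len(W),camang(W.mean(0)))
W,_=colour(im,d,p,'blue',70)
if len(W)>5: ext(W,'blue')
if len(W): arm.job_done(); tool()
E
```

```text
35 (np.float64(1.021), np.float64(60.5))
blue 9 c [684.9 432.5] size [14. 42.] short axis deg -56.7 z [71.7 73.3 77.4]
the job is handed in; nothing more can be done
the job is handed in; nothing more can be done
```

The guide is set for the 16 mm bars and the job is handed in at about 36 s of the 72 s allowed; the interface reports no verdict.

- **Setting:** I stood the brass gauge on the bed against the fence. I swung the lever with the jaws loosely round the knob until the roller came up to the gauge. Force on the tool stayed around 3 N, so I never felt a sharp rise at contact.
- **Fit check:** I slid the gauge along the fence, down on the bed, out of the nip to about y = −54 mm, against up to about 5 N of drag. I slid it out on the −y side only. Then I stood it back in the tray.

**Last checks**
- **Lever:** the wrist camera gave a cam angle of 1.046 rad before the slide. The top camera gave 1.023 rad after it and 1.021 rad at the end. The two cameras differ slightly, but all readings lie within 0.947–1.147 rad.
- **Brass gauge:** it stands upright in the tray at (569, 0) mm, within about 2 mm of where it started.
- **Steel gauge:** the wrist camera placed it within about 2–3 mm of its starting place, from a partly hidden view. The last top-camera check of it failed because the arm blocked the view and the colour mask picked up something else.
- **Tool tilt:** the tool drifted by up to about 0.07 rad early on. I corrected this before the grasp, and it stayed around 0.03 rad or less while the gauge was held.

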